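Change the cartridges of a vacuum manifold and open its valve

ROBOT

A 6-joint arm with a two-finger parallel gripper is mounted at the origin on the work surface. World frame = base frame: x ahead of the robot, y to its left, z up, the work surface at z = 0. Lengths are in m, angles in rad, forces in N, time in s.
With the tool pointing down it reaches from about 0.35 to 0.975 m from the base axis. Payload 4.9 kg.
Tool frame: the origin (TCP) lies at the very end of the fingers, on their centre line; the grasp point (between the pads) lies 19 mm behind it (ctrl.tcp_to_grasp is the z of the grasp point in the tool frame, in m); z points along the fingers, y is the line along which they close (so a half turn about z gives the same grasp; the last joint's range is limited). The gripper opens to 85 mm and grips with 20 to 120 N. Pads are 22 mm wide; open, the fingers measure 114 mm over their backs; the gripper's body (76 mm by 85 mm) begins 54 mm behind the grasp point. The pads swing forward as they close: fully open they stand 13 mm farther back than shut.
Start: joints at [1.03, 0.053, 1.613, -0, 1.476, -0.119], TCP at [0.256, 0.57, 0.203] pointing down, gripper open.
Joint ranges: [-3.01, 3.01], [-1.01, 2.22], [0.06, 2.58], [-1.02, 4.17], [0.09, 2.62], [-3.14, 3.14]. Speed limits (rad/s): [2.57, 2.57, 3.14, 3.14, 3.14, 3.14].

INTERFACE

Orientations are given as a rotation vector (axis times angle).
In Python, from station import ctrl, eyes, job, nets gives the robot as it stands. The module is installed in compiled form; this text tells all that it offers.
- The arm moves only by the tool jog_arm, never from a script. Its argument "commands" is one flat list of numbers, 7 for each row, row after row: the shift along the tool's x, y, z each as a share of 0.06 m, from -1 to 1, then the turn, a rotation vector about the tool's x, y, z each as a share of 0.1 rad, from -1 to 1, then the finger opening in mm, from 0 to 85.4. In form: [x, y, z, ax, ay, az, grip, x, y, z, ax, ay, az, grip, ...]. A call has 1 to 20 rows; each row shifts and turns the commanded pose from where the row before left it, along the tool's axes as they then stand; what a row does not reach is not made up. A row lasts 1/8 s, in which the tool goes at most 62.5 mm and 10.7 degrees, less where a joint would pass 70% of its speed; a pose out of reach is approached as far as the arm can. A call with a number of a shift or a turn outside -1 to 1 is refused whole. A call with a gripper value outside its range is refused whole. The fingers move at their own pace and stop on an object; "newtons" is the grip in N (left out, the last holds). Time passes only in rows, so rows that do not move let the fingers close. It gives the time, the measured TCP pose, the force, the opening and the grip force at its end, in the units of the state.
- ctrl.get_obs(): the state, without advancing time (a new reading comes with each control period).
- eyes.get_image(name): name is "side" or "top" or "wrist"; returns a dict with "image" (384x512x3 uint8, red, green, blue), "z_map" (384x512 float32, m along the optical axis (not along the pixel's ray), 0 where there is no reading), "K" (3x3 intrinsics, pixels), "cam_to_world" (4x4, takes a point from camera to world coordinates). Camera axes: x right, y up, looking along -z (the intrinsics and any distortion apply to the point x, -y, -z); pixel columns grow to the right and rows downward; lengths in m; the calibration is good to about 2 mm. A picture is of the moment at which its call begins.
- job.finish_job(): hands the job in; it is judged then, once.
Trained networks look in the newest picture that a camera, given by its name, has taken for a name from the list of things; names that differ only in an ending like _2 or _b are one class to them, and where a whole thing is asked for, a point or a joint stands for the part that bears it (a point fixed in the world has none). Each returns a list of dicts, best first, with "p" (0 to 1); they miss things now and then, are a little off and sometimes report something else, mostly with a low value. They report only what shows in the picture. A call takes as long as a camera call. They do not tell look-alikes from the thing itself.
- nets.silhouettes(camera, name): "mask" (384x512 bool, what is visible of it) and "bbox" ([left, top, right, bottom] in pixels, round what is visible of it).
The state is a dict: "t": time; "q": joint angles; "dq": joint speeds; "effort": joint torques, N m; "tool_pos": TCP position; "tool_rot": TCP orientation; "contact_force": force on the tool from outside, world axes, zero at the start; "wrist_torque": the same for the moment, N m; "opening": finger opening in m; "grip_force": force on a finger pad.
Only numpy, scipy, OpenCV 4.12 (cv2) and the standard library are available. Lean on these libraries where they do the work, as an engineer would, in place of code of your own. Each camera call takes 0.05 s, during which the arm holds its last target. There are 200 camera calls.

TASK

Change the cartridges of the drying manifold: pull off every black-capped spent cartridge and stand it upright in the aluminium tray, and push every coloured filter cartridge that is on the bench fully home, upright, onto the port whose disc has its colour. Only when all this is done, fit the loose handle squarely and fully home on the valve's square stem, and with it turn the valve counter-clockwise (seen from above) all the way to its open stop; leave the handle on. Do not knock over or shift the jar and the bottle.

Things in the scene. Friction and masses are not known exactly. Their poses are not given: they have to be found in the camera images.
- manifold: White vacuum manifold box with blue stripe, 190 (x) by 290 (y) by 45 mm high, fixed; origin under its centre. On top: four coloured ports in a square of 90 mm pitch on its +y part; the valve on its -y part, 95 mm from the centre (dark round bonnet 52 mm dia., top 65 mm above the bench, square brass stem); a flat round gauge (42 mm dia., 13 mm high) in the -x -y corner.
- port_red (a point): Port with the red disc on the manifold: red shoulder disc 64 mm dia., from whose middle an upright steel spigot rises: 27 mm dia., 40 mm high, its top 5 mm tapered. The point is on the axis, on the disc's upper face (51 mm above the bench); z up.
- port_yellow (a point): Port with the yellow disc on the manifold: yellow shoulder disc 64 mm dia., from whose middle an upright steel spigot rises: 27 mm dia., 40 mm high, its top 5 mm tapered. The point is on the axis, on the disc's upper face (51 mm above the bench); z up.
- port_green (a point): Port with the green disc on the manifold: green shoulder disc 64 mm dia., from whose middle an upright steel spigot rises: 27 mm dia., 40 mm high, its top 5 mm tapered. The point is on the axis, on the disc's upper face (51 mm above the bench); z up.
- port_blue (a point): Port with the blue disc on the manifold: blue shoulder disc 64 mm dia., from whose middle an upright steel spigot rises: 27 mm dia., 40 mm high, its top 5 mm tapered. The point is on the axis, on the disc's upper face (51 mm above the bench); z up.
- cart_red: Rigid filter cartridge (may be absent), a white sleeve with red cap and red foot flange, standing upright, 80 mm high, 0.15 kg. Body 44 mm dia.; flange at the bottom 56 mm dia., 8 mm high; blind bore 29.5 mm dia., 62 mm deep, open at the bottom. Origin: centre of its underside, on the bore's axis; z up. Home when its underside lies on the port's disc.
- cart_yellow: Rigid filter cartridge (may be absent), a white sleeve with yellow cap and yellow foot flange, standing upright, 80 mm high, 0.15 kg. Body 44 mm dia.; flange at the bottom 56 mm dia., 8 mm high; blind bore 29.5 mm dia., 62 mm deep, open at the bottom. Origin: centre of its underside, on the bore's axis; z up. Home when its underside lies on the port's disc.
- cart_green: Rigid filter cartridge (may be absent), a white sleeve with green cap and green foot flange, standing upright, 80 mm high, 0.15 kg. Body 44 mm dia.; flange at the bottom 56 mm dia., 8 mm high; blind bore 29.5 mm dia., 62 mm deep, open at the bottom. Origin: centre of its underside, on the bore's axis; z up. Home when its underside lies on the port's disc.
- cart_blue: Rigid filter cartridge (may be absent), a white sleeve with blue cap and blue foot flange, standing upright, 80 mm high, 0.15 kg. Body 44 mm dia.; flange at the bottom 56 mm dia., 8 mm high; blind bore 29.5 mm dia., 62 mm deep, open at the bottom. Origin: centre of its underside, on the bore's axis; z up. Home when its underside lies on the port's disc.
- handle: Loose valve handle standing upright, 0.14 kg: black hub 42 by 42 by 40 mm high with a square blind bore 19.6 mm wide, 32 mm deep, open at the bottom; on top an orange upright grip fin, 72 mm long (along x), 14 mm thick (y), from 40 to 70 mm above the underside. Origin: centre of the underside, on the bore's axis; x along the fin, z up; the bore's sides are parallel to x and y.
- stem_seat (a point): Middle of the valve bonnet's top face, at the foot of the valve's square brass stem, which rises 28 mm from here: 18 mm square, top 4 mm tapered. x and y are square to the stem's flats and turn with the stem; z up. The handle is home when its underside lies on this face. A red pointer beside the bonnet sticks out along the stem's x.
- valve_stem (a joint): Angle of the valve stem, rad: about 0 closed (pointer towards the red mark), grows counter-clockwise seen from above to the stop at 1.57, fully open (pointer towards the green mark, on the side of the ports). Stiff: it stays where it is left.
- jar: White jar with grey lid and brown label, 56 mm dia., 75 mm high, origin under its centre; a bystander.
- bottle: Amber bottle, 60 mm dia., 140 mm high, origin under its centre; a bystander.
- spent_a: Spent cartridge (may be absent): same shape and sizes as the coloured ones, but grey sleeve with black cap and black flange. Stands home on one of the ports at the start. Origin: centre of its underside, z up.
- spent_b: Spent cartridge (may be absent): same shape and sizes as the coloured ones, but grey sleeve with black cap and black flange. Stands home on one of the ports at the start. Origin: centre of its underside, z up.
- tray: Low aluminium tray for spent cartridges, fixed on the bench: outside 180 (x) by 100 (y) by 25 mm high, walls and floor 5 mm thick, inside 170 by 90 mm. Origin under its centre. Holds two cartridges side by side along x.
There are look-alikes about, which are no part of the job. Leave any purple look-alike of the cart_red alone.

How it is judged:
On the way, in this order (a step that is already met when the one before it is completed fails the run):
1. the spent cartridges present stand in the tray and all coloured ones present are home on the ports of their colours, the valve still closed (x of spent_a in the frame of tray between -0.085 and 0.085 m and y of spent_a in the frame of tray between -0.045 and 0.045 m and z of each of spent_a, spent_b in the frame of tray below 0.012 m and angle between each of spent_a, spent_b's own z axis and vertical below 0.1 rad and x of spent_b in the frame of tray between -0.085 and 0.085 m and y of spent_b in the frame of tray between -0.045 and 0.045 m and horizontal distance between cart_red and port_red below 0.004 m and z of cart_red in the frame of port_red below 0.003 m and angle between each of cart_red, cart_yellow, cart_green, cart_blue's own z axis and vertical below 0.06 rad and horizontal distance between cart_yellow and port_yellow below 0.004 m and z of cart_yellow in the frame of port_yellow below 0.003 m and horizontal distance between cart_green and port_green below 0.004 m and z of cart_green in the frame of port_green below 0.003 m and horizontal distance between cart_blue and port_blue below 0.004 m and z of cart_blue in the frame of port_blue below 0.003 m and value of joint valve_stem below 0.5 rad), for 0.2 s.
2. the handle is home on the stem, the valve still closed (horizontal distance between handle and stem_seat below 0.004 m and z of handle in the frame of stem_seat below 0.003 m and angle between handle's own z axis and vertical below 0.06 rad and value of joint valve_stem below 0.7 rad), for 0.2 s.
3. the valve is turned open with the handle on (horizontal distance between handle and stem_seat below 0.004 m and z of handle in the frame of stem_seat below 0.003 m and angle between handle's own z axis and vertical below 0.06 rad and value of joint valve_stem above 1.4 rad), for 0.1 s.
At the end, for the whole second after the job is handed in: Spent cartridges upright (0.1 rad) on the tray floor; coloured cartridges on the ports of their colours and the handle on the stem, each within 3 mm of its seat, 4 mm of its axis, 0.06 rad of upright; valve over 1.4 rad; all released, at rest (all of step 3 and x of spent_a in the frame of tray between -0.085 and 0.085 m and y of spent_a in the frame of tray between -0.045 and 0.045 m and z of each of spent_a, spent_b in the frame of tray below 0.012 m and angle between each of spent_a, spent_b's own z axis and vertical below 0.1 rad and x of spent_b in the frame of tray between -0.085 and 0.085 m and y of spent_b in the frame of tray between -0.045 and 0.045 m and horizontal distance between cart_red and port_red below 0.004 m and z of cart_red in the frame of port_red below 0.003 m and angle between each of cart_red, cart_yellow, cart_green, cart_blue's own z axis and vertical below 0.06 rad and horizontal distance between cart_yellow and port_yellow below 0.004 m and z of cart_yellow in the frame of port_yellow below 0.003 m and horizontal distance between cart_green and port_green below 0.004 m and z of cart_green in the frame of port_green below 0.003 m and horizontal distance between cart_blue and port_blue below 0.004 m and z of cart_blue in the frame of port_blue below 0.003 m and linear speed of each of handle, cart_red, cart_yellow, cart_green, cart_blue, spent_a, spent_b below 0.02 m/s); the robot touches nothing.
It fails at once if the jar is knocked over or shifted by more than 50 mm (distance of jar from where it was at the start of the episode above 0.05 m or angle between jar's own z axis and vertical above 0.5 rad).
It fails at once if the bottle is knocked over or shifted by more than 50 mm (distance of bottle from where it was at the start of the episode above 0.05 m or angle between bottle's own z axis and vertical above 0.5 rad).
Of cart_red, cart_yellow, cart_green, cart_blue only 3 to 4 are there at a start; the rules pass over those that are not, and their reading is None.
Of spent_a, spent_b only 1 to 2 are there at a start; the rules pass over those that are not, and their reading is None.
At some moment in a run one of cart_red, cart_yellow, cart_green, cart_blue, handle may be knocked a few centimetres aside while the robot is not near it.
It also fails if it takes over 208 s, if anything falls off the work surface, if the arm or the gripper's body presses on something with over 40 N, if the wrist force passes 120 N, or if a joint passes its speed limit or range.

## Working session

There is one attempt and no reset: what is moved stays moved. The work goes in short steps, Python scripts to look and compute and a tool call to move; the robot and the scene stay as the last step left them, time stands still between calls to the robot, and variables do not carry over. Pictures are saved under pics/ and viewed, at most 14 in all, crops included, and the job is handed in when it is done.

Besides the shell and the picture viewer there is one more tool, called after "Request:" as name(argument=value, ...) on one line, values as JSON. jog_arm: Moves the arm, as the interface text tells. Shift numbers are shares of 0.06 m and turn numbers shares of 0.1 rad, none past 1 either way. Its arguments: {"type":"object","properties":{"commands":{"type":"array","items":{"type":"number"}},"newtons":{"type":"number"}},"required":["commands"]}

```bash
mkdir -p pics; ls
cat > h.py <<'E'
import numpy as np, cv2
from station import ctrl, eyes, job, nets
def world(im, uv):  # pixels+depth -> world
    K=im["K"];T=im["cam_to_world"];uv=np.atleast_2d(uv).astype(int)
    z=im["z_map"][uv[:,1],uv[:,0]]
    p=np.c_[(uv[:,0]-K[0,2])/K[0,0]*z,-(uv[:,1]-K[1,2])/K[1,1]*z,-z]
    return p@T[:3,:3].T+T[:3,3]
def cloud(im):
    h,w=im["z_map"].shape
    u,v=np.meshgrid(np.arange(w),np.arange(h))
    return world(im,np.c_[u.ravel(),v.ravel()]).reshape(h,w,3)
def save(n,im): cv2.imwrite(f"pics/{n}.png",cv2.cvtColor(im,cv2.COLOR_RGB2BGR))
E
python3 - <<'E'
from h import *
a=eyes.get_image("top");b=eyes.get_image("side")
save("top0",a["image"]);save("side0",b["image"])
np.savez("t0.npz",**{"t_"+k:v for k,v in a.items()},**{"s_"+k:v for k,v in b.items()})
print(a["K"],a["cam_to_world"],b["cam_to_world"]);print({k:np.round(v,3) for k,v in ctrl.get_obs().items()})
E
```

```text
pics
[[451.81143689   0.         261.9940339 ]
 [  0.         451.81143689 195.68663819]
 [  0.           0.           1.        ]] [[ 0.0284697   0.99332491 -0.11178145  0.384131  ]
 [-0.99948731  0.02992689  0.01137961  0.01676793]
 [ 0.01464892  0.11140017  0.99366766  1.40707775]
 [ 0.          0.          0.          1.        ]] [[ 0.73263217  0.42295513 -0.53325328 -0.12000405]
 [-0.68047766  0.43888527 -0.58679629 -0.75625597]
 [-0.01415149  0.79277278  0.60935298  0.84386912]
 [ 0.          0.          0.          1.        ]]
{'t': np.float64(0.1), 'q': array([ 1.03 ,  0.053,  1.614, -0.   ,  1.476, -0.119]), 'dq': array([ 0.   , -0.001, -0.003, -0.   ,  0.001, -0.001]), 'effort': array([ 0.0000e+00, -3.9490e+01, -3.7136e+01, -0.0000e+00,  4.0000e-03,
        0.0000e+00]), 'tool_pos': array([0.256, 0.57 , 0.202]), 'tool_rot': array([-6.580e-01, -3.071e+00,  3.000e-03]), 'contact_force': array([-0.169,  0.478,  0.469]), 'wrist_torque': array([ 0.004, -0.02 ,  0.018]), 'grip_force': np.float64(0.0), 'opening': np.float64(0.085)}
```

View pics/top0.png

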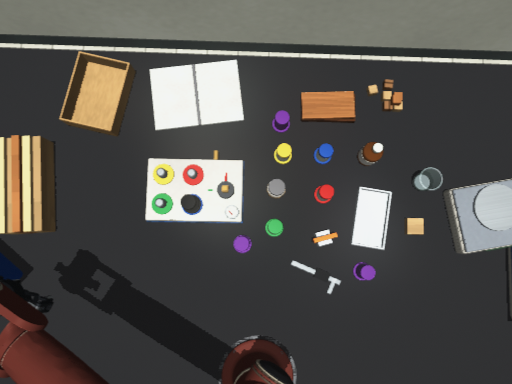

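View pics/side0.png

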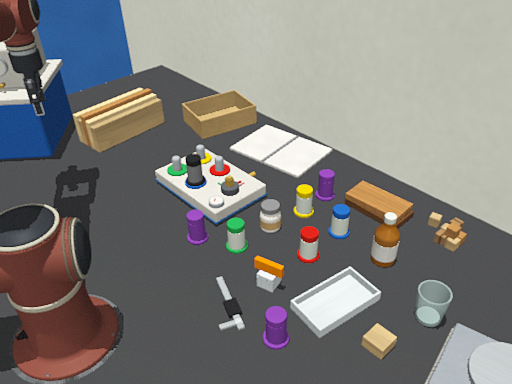

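The top view shows one spent cartridge on blue (192,204) and the free ports yellow (163,174), red (193,175) and green (162,204). The cartridges are yellow (284,153), blue (324,153), red (325,193) and green (274,228). The handle is at (325,238), the tray at (371,218), the jar at (276,188) and the bottle at (372,152). The side view agrees: a handle with an orange fin, and purple look-alikes.

```bash
cat >> h.py <<'E'
def hsv(im): return cv2.cvtColor(im["image"],cv2.COLOR_RGB2HSV)
HUE=dict(red=(0,6),yellow=(25,34),green=(50,80),blue=(106,122),orange=(9,20))
def blobs(im,c,zlo,zhi,amin=15):
    H=hsv(im);C=cloud(im);lo,hi=HUE[c];h=H[...,0].astype(int)
    m=(H[...,1]>140)&(H[...,2]>50)&(((h>=lo)&(h<=hi))|((c=="red")&(h>174)))&(C[...,2]>zlo)&(C[...,2]<zhi)&(im["z_map"]>0)
    n,l,s,ce=cv2.connectedComponentsWithStats(m.astype(np.uint8))
    out=[]
    for i in range(1,n):
        if s[i,4]>=amin:
            P=C[l==i]; (cu,cv_),r=cv2.minEnclosingCircle(np.argwhere(l==i)[:,::-1].astype(np.float32))
            out.append((s[i,4],np.round(ce[i]),np.round(P.mean(0),4),np.round((P.min(0)+P.max(0))/2,4),np.round(np.ptp(P,0),4)))
    return out
E
python3 - <<'E'
from h import *
d=np.load("t0.npz")
for p in "ts":
    im={k[2:]:d[k] for k in d if k.startswith(p)}
    for c in HUE:
        print(p,c)
        for zl,zh in ((.04,.06),(.068,.09),):
            if c=="orange": zl,zh=.05,.09
            for o in blobs(im,c,zl,zh): print("   ",zl,*o)
            if c=="orange":break
im={k[2:]:d[k] for k in d if k.startswith("t")}
C=cloud(im)
# tray, spent, spigots, jar, bottle
for n,(u,v) in dict(bench=(250,280),tray=(371,218),spent=(192,204),ysp=(163,174),jar=(276,188),bottle=(372,152),hand=(325,238)).items():
    w=C[v-28:v+29,u-28:u+29].reshape(-1,3); print(n,world(im,[(u,v)]),w[:,2].max())
for n,b,zl,zh in (("tray",(345,180,400,255),.018,.035),("spent",(178,190,206,218),.12,.14),("spY",(150,160,178,186),.08,.1),("spR",(182,162,206,186),.08,.1),("spG",(150,192,175,216),.08,.1),("stem",(212,175,240,205),.08,.1),("bonnet",(212,175,240,205),.06,.07),("mani",(140,150,250,230),.035,.05),("jar",(262,175,290,203),.065,.08),("bottle",(355,138,390,170),.05,.15)):
    x0,y0,x1,y1=b;w=C[y0:y1,x0:x1].reshape(-1,3);w=w[(w[:,2]>zl)&(w[:,2]<zh)]
    if len(w): print(n,len(w),w.mean(0).round(4),((w.min(0)+w.max(0))/2).round(4),np.ptp(w,0).round(3),cv2.minAreaRect((w[:,:2]*1000).astype(np.float32)))
E
```

```text
t red
    0.04 222 [193. 175.] [0.5933 0.2108 0.0527] [0.595  0.2133 0.052 ] [0.0589 0.0587 0.015 ]
    0.068 171 [326. 191.] [ 0.5524 -0.1868  0.0816] [ 0.5527 -0.1872  0.0801] [0.0424 0.0418 0.019 ]
t yellow
    0.04 210 [164. 175.] [0.5919 0.2994 0.0525] [0.5934 0.3017 0.0516] [0.0568 0.059  0.0139]
    0.068 167 [283. 150.] [ 0.6725 -0.0585  0.0815] [ 0.6727 -0.0574  0.0787] [0.0424 0.0419 0.02  ]
t green
    0.04 203 [163. 204.] [0.5026 0.2989 0.0525] [0.5039 0.302  0.0505] [0.0574 0.0583 0.0174]
    0.068 160 [275. 226.] [ 0.4456 -0.0382  0.0812] [ 0.445  -0.0376  0.0815] [0.0412 0.0384 0.0157]
t blue
    0.04 32 [195. 209.] [0.4907 0.2003 0.0519] [0.4995 0.2084 0.0525] [0.0489 0.05   0.0132]
    0.068 168 [325. 150.] [ 0.6761 -0.1839  0.0813] [ 0.6769 -0.1831  0.0789] [0.0429 0.0421 0.0216]
t orange
    0.05 65 [396.  99.] [ 0.8516 -0.405   0.054 ] [ 0.8515 -0.4049  0.0551] [0.0258 0.0269 0.0096]
    0.05 34 [369. 158.] [ 0.6554 -0.3146  0.0856] [ 0.6601 -0.3208  0.0821] [0.0263 0.0502 0.015 ]
    0.05 105 [324. 237.] [ 0.4169 -0.1863  0.0716] [ 0.4174 -0.186   0.0716] [0.0313
[... 3205 characters left out ...]
[0.552  0.1135 0.0659] [0.5595 0.1142 0.0652] [0.064 0.051 0.009] ((555.0543212890625, 114.34603881835938), (53.87818908691406, 53.00846862792969), 46.97914123535156)
mani 3859 [0.552  0.2038 0.0459] [0.5651 0.209  0.0426] [0.221 0.291 0.015] ((565.2129516601562, 209.382568359375), (219.4327850341797, 290.6662292480469), 0.5575332045555115)
jar 196 [ 0.5624 -0.0389  0.0757] [ 0.562  -0.0392  0.0733] [0.048 0.048 0.013] ((561.857421875, -39.38184356689453), (47.514766693115234, 47.87845230102539), 3.056241512298584)
bottle 380 [ 0.67   -0.3157  0.1023] [ 0.6751 -0.3225  0.1001] [0.058 0.06  0.097] ((675.1865234375, -321.134033203125), (60.56904220581055, 56.21519470214844), 38.13515090942383)
```

Request:
jog_arm(commands=[0, 0, -0.2, 0, 0, -0.845, 85, 0, 0, -0.2, 0, 0, -0.845, 85, 0, 0, -0.2, 0, 0, -0.845, 85, 0, 0, -0.2, 0, 0, -0.845, 85, 0, 0, -0.2, 0, 0, -0.845, 85, -0.461, -0.663, 0, 0, 0, 0, 85, -0.461, -0.663, 0, 0, 0, 0, 85, -0.461, -0.663, 0, 0, 0, 0, 85, -0.461, -0.663, 0, 0, 0, 0, 85, -0.461, -0.663, 0, 0, 0, 0, 85, -0.461, -0.663, 0, 0, 0, 0, 85, -0.461, -0.663, 0, 0, 0, 0, 85, -0.461, -0.663, 0, 0, 0, 0, 85, -0.461, -0.663, 0, 0, 0, 0, 85, 0, 0, 0, 0, 0, 0, 85], newtons=60)

```text
t: 1.98
tool_pos: [0.5061, 0.2099, 0.2623]
tool_rot: [-0.006, -3.14, 0.001]
contact_force: [0.3, 0.7, -0.2]
opening: 0.085
grip_force: 0.0
```

Run:
```python
from h import *
w=eyes.get_image("wrist");save("wr1",w["image"]);print(w["cam_to_world"].round(3),w["K"][0,0])
for c in ("red","yellow","green","blue"):
    for o in blobs(w,c,.04,.06,60): print(c,*o)
```

```text
[[ 0.004 -0.964 -0.267  0.438]
 [ 1.     0.004  0.001  0.21 ]
 [ 0.    -0.267  0.964  0.434]
 [ 0.     0.     0.     1.   ]] 311.01309995315745
red 1082 [261. 226.] [0.5873 0.2135 0.0515] [0.5931 0.2136 0.0501] [0.0603 0.0608 0.0083]
yellow 1051 [327. 225.] [0.5868 0.3005 0.0516] [0.5927 0.3033 0.0509] [0.0623 0.0612 0.0058]
green 1274 [330. 159.] [0.4999 0.299  0.0516] [0.5026 0.3023 0.0515] [0.0602 0.0608 0.0058]
blue 290 [260. 150.] [0.4884 0.212  0.0525] [0.4955 0.2126 0.0546] [0.0444 0.0597 0.0107]
```

View pics/wr1.png

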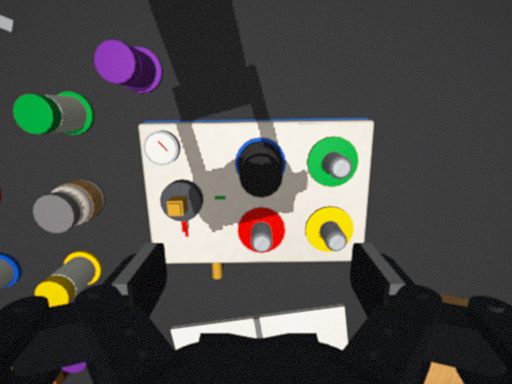

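The wrist view shows the spent cartridge on blue (261,165), and spigots at red (262,235), yellow (335,235) and green (338,166). The stem is at (176,207) with its red pointer below it. I'll refine positions from this depth.

```bash
cat >> h.py <<'E'
def topcirc(im,c,r,zlo,zhi):
    """xy centre of the top face points near c (bbox of robust range)"""
    C=cloud(im).reshape(-1,3);m=(np.hypot(*(C[:,:2]-c).T)<r)&(C[:,2]>zlo)&(C[:,2]<zhi);P=C[m]
    if len(P)<5: return None
    (x,y),rr=cv2.minEnclosingCircle((P[:,:2]*1000).astype(np.float32))
    return len(P),(P.mean(0)*1000).round(1),((P.min(0)+P.max(0))*500).round(1)[:2],round(x,1),round(y,1),round(rr,1)
E
python3 - <<'E'
from h import *
w=eyes.get_image("wrist");t=eyes.get_image("top")
for n,im in (("w",w),("t",t)):
  print(n)
  for k,c,z in (("R",(.595,.214),.09),("Y",(.594,.303),.09),("G",(.505,.302),.09),("spent",(.505,.212),.131),("stem",(.5515,.1137),.093),("green",(.445,-.038),.08),("yel",(.673,-.058),.08),("red",(.5525,-.187),.08),("blue",(.6765,-.1835),.08)):
    print(k,topcirc(im,c,.03,z-.003,z+.005))
E
```

```text
w
R (329, array([592.9, 213.6,  90.5]), array([593.8, 213.2]), 594.3, 213.3, 13.5)
Y (327, array([592.3, 302.8,  90.6]), array([593.6, 303.6]), 593.5, 303.2, 13.3)
G (394, array([503.2, 301.9,  90.6]), array([504.1, 302.5]), 503.8, 302.6, 13.1)
spent (1452, array([503.8, 212.7, 131.4]), array([504.2, 213.1]), 504.5, 212.8, 21.8)
stem (163, array([550.3, 113.7,  93. ]), array([550.3, 113.6]), 550.9, 113.9, 11.8)
green (1292, array([443.9, -36.6,  80.1]), array([444.2, -37.4]), 444.5, -37.6, 22.2)
yel (575, array([666.9, -54.6,  80.1]), array([668.8, -57.8]), 671.8, -57.8, 21.9)
red None
blue None
t
R (42, array([596.2, 211.8,  91.3]), array([595.9, 211.4]), 595.8, 213.5, 13.0)
Y None
G (22, array([498. , 303.5,  91.7]), array([498.4, 303. ]), 500.2, 302.8, 10.5)
spent (23, array([504.7, 198. , 131.7]), array([503.8, 197.2]), 503.6, 199.5, 11.9)
stem (34, array([552.1, 113.4,  93.2]), array([551.3, 113.8]), 552.4, 113.7, 11.8)
green (152, array([444.6, -36.6,  81.3]), array([445. , -36.4]), 444.8, -37.0, 21.6)
yel (135, array([673.9, -58.2,  81.1]), array([674. , -57.5]), 673.5, -58.3, 21.9)
red (145, array([ 552.4, -187. ,   81.4]), array([ 552.9, -187.5]), 553.0, -187.2, 21.6)
blue (138, array([ 675.9, -184.1,   81.1]), array([ 676.6, -183.3]), 677.0, -183.6, 22.2)
```

Request:
jog_arm(commands=[0.028, 0.048, 0.4, 0, 0, 0, 85, 0, 0, 0.7, 0, 0, 0, 85, 0, 0, 0.7, 0, 0, 0, 85, 0, 0, 0.7, 0, 0, 0, 85, 0, 0, 0.5, 0, 0, 0, 85, 0, 0, 0, 0, 0, 0, 85, 0, 0, 0, 0, 0, 0, 40, 0, 0, 0, 0, 0, 0, 40, 0, 0, 0, 0, 0, 0, 40, 0, 0, 0, 0, 0, 0, 40, 0, 0, 0, 0, 0, 0, 40, 0, 0, 0, 0, 0, 0, 40], newtons=60)

```text
t: 3.62
tool_pos: [0.505, 0.2151, 0.0857]
tool_rot: [-0.001, 3.138, -0.0]
contact_force: [-0.3, -3.0, 6.7]
opening: 0.0421
grip_force: 60.3
```

Request:
jog_arm(commands=[0, -0.03, -0.15, 0, 0, 0, 40, 0, 0, -0.25, 0, 0, 0, 40, 0, 0, -0.4, 0, 0, 0, 40, 0, 0, -0.6, 0, 0, 0, 40, 0, 0, -0.6, 0, 0, 0, 40, 0.035, -0.4, 0, 0, 0, 0, 40, 0.035, -0.8, 0, 0, 0, 0, 40, 0.035, -0.8, 0, 0, 0, 0, 40, 0.035, -0.8, 0, 0, 0, 0, 40, 0.035, -0.8, 0, 0, 0, 0, 40, 0.035, -0.8, 0, 0, 0, 0, 40, 0.035, -0.8, 0, 0, 0, 0, 40, 0.035, -0.8, 0, 0, 0, 0, 40, 0.035, -0.8, 0, 0, 0, 0, 40, 0.035, -0.8, 0, 0, 0, 0, 40, 0.035, -0.8, 0, 0, 0, 0, 40, 0, -0.7, 0, 0, 0, 0, 40, 0, 0, 0, 0, 0, 0, 40, 0, 0, 0, 0, 0, 0, 40, 0, 0, 0, 0, 0, 0, 40])

```text
t: 6.12
tool_pos: [0.4808, -0.3315, 0.2034]
tool_rot: [-0.003, 3.142, 0.0]
contact_force: [-0.9, -0.3, -1.1]
opening: 0.0416
grip_force: 61.4
```

Request:
jog_arm(commands=[0, -0.07, 0.5, 0, 0, 0, 40, 0, 0, 0.8, 0, 0, 0, 40, 0, 0, 0.7, 0, 0, 0, 40, 0, 0, 0.45, 0, 0, 0, 40, 0, 0, 0.22, 0, 0, 0, 40, 0, 0, 0, 0, 0, 0, 40, 0, 0, 0, 0, 0, 0, 40])

```text
t: 7.0
tool_pos: [0.4818, -0.3374, 0.0448]
tool_rot: [-0.002, 3.139, -0.003]
contact_force: [-0.5, 0.2, -1.2]
opening: 0.0418
grip_force: 61.4
```

Request:
jog_arm(commands=[0, 0, 0.05, 0, 0, 0, 40, 0, 0, 0.04, 0, 0, 0, 40, 0, 0, 0, 0, 0, 0, 40, 0, 0, 0, 0, 0, 0, 85, 0, 0, 0, 0, 0, 0, 85, 0, 0, 0, 0, 0, 0, 85, 0, 0, -0.5, 0, 0, 0, 85, 0, 0, -0.8, 0, 0, 0, 85, 0, 0, -0.8, 0, 0, 0, 85, 0, 0, -0.8, 0, 0, 0, 85, -0.1, 0.4, -0.4, 0, 0, 0, 85, -0.15, 0.7, 0, 0, 0, 0, 85, -0.15, 0.7, 0, 0, 0, 0, 85, -0.15, 0.7, 0, 0, 0, 0, 85, 0, 0, 0, 0, 0, 0, 85, 0, 0, 0, 0, 0, 0, 85, 0, 0, 0, 0, 0, 0, 85])

```text
t: 9.12
tool_pos: [0.5133, -0.1878, 0.2354]
tool_rot: [-0.001, -3.141, 0.0]
contact_force: [0.6, -0.0, 0.7]
opening: 0.0852
grip_force: 0.0
```

Run:
```python
from h import *
w=eyes.get_image("wrist");t=eyes.get_image("top");save("wr2",w["image"])
for n,im in (("w",w),("t",t)):
  print(n)
  for k,c,z in (("green",(.444,-.038),.08),("yel",(.673,-.058),.08),("red",(.5525,-.187),.08),("blue",(.6765,-.1835),.08),("spent",(.482,-.337),.085)):
    print(k,topcirc(im,c,.04,z-.004,z+.006))
```

```text
w
green (1540, array([443.8, -39.3,  80.4]), array([444.2, -38.2]), 444.1, -38.4, 22.0)
yel (341, array([676.8, -70.5,  80.3]), array([675.3, -67.6]), 675.3, -64.1, 20.8)
red (1157, array([ 550.9, -188. ,   80.4]), array([ 551.6, -188.1]), 551.4, -188.1, 21.8)
blue (924, array([ 674.3, -184.5,   80.4]), array([ 675.3, -184.6]), 675.4, -184.7, 22.0)
spent (1450, array([ 481.1, -338.9,   85.2]), array([ 481.6, -340. ]), 481.4, -340.0, 22.2)
t
green (165, array([444.8, -36.9,  81.3]), array([445. , -36.3]), 444.9, -37.1, 21.6)
yel (157, array([673.5, -58.2,  81.3]), array([673.5, -58.8]), 674.1, -58.0, 21.9)
red (13, array([ 568.2, -180.1,   80.8]), array([ 567.9, -181.1]), 567.7, -181.4, 8.2)
blue (160, array([ 676.7, -183.5,   81. ]), array([ 676.9, -183.2]), 677.0, -184.0, 22.1)
spent (21, array([ 474.4, -353.7,   86.4]), array([ 475.9, -352. ]), 475.9, -351.2, 15.2)
```

View pics/wr2.png

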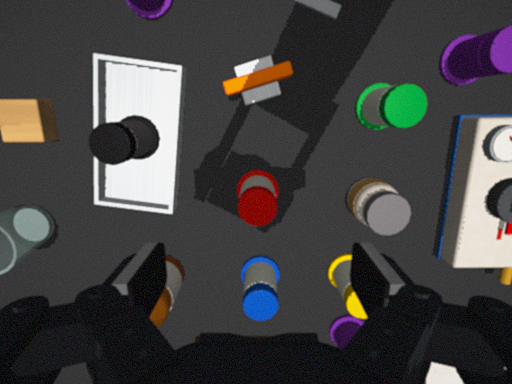

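The spent cartridge stands in the tray (135,140). The red cap is at (257,205), blue at (261,300) and green at (405,105). The handle is at (258,80), with its fin nearly across the image.

Request:
jog_arm(commands=[-0.633, 0, 0.2, 0, 0, 0, 85, 0, 0, 0.8, 0, 0, 0, 85, 0, 0, 0.8, 0, 0, 0, 85, 0, 0, 0.8, 0, 0, 0, 85, 0, 0, 0.5, 0, 0, 0, 85, 0, 0, 0.3, 0, 0, 0, 85, 0, 0, 0, 0, 0, 0, 85, 0, 0, 0, 0, 0, 0, 40, 0, 0, 0, 0, 0, 0, 40, 0, 0, 0, 0, 0, 0, 40, 0, 0, 0, 0, 0, 0, 40, 0, 0, 0, 0, 0, 0, 40, 0, 0, 0, 0, 0, 0, 40])

```text
t: 10.85
tool_pos: [0.553, -0.1875, 0.0337]
tool_rot: [-0.001, 3.139, -0.003]
contact_force: [-0.4, -1.0, 5.4]
opening: 0.0418
grip_force: 60.6
```

Request:
jog_arm(commands=[0, 0, -0.4, 0, 0, 0, 40, 0, 0, -0.8, 0, 0, 0, 40, 0, 0, -0.8, 0, 0, 0, 40, 0, 0, -0.83, 0, 0, 0, 40, -0.0885, 0.283, 0, 0, 0, 0, 40, -0.0885, 0.8, 0, 0, 0, 0, 40, -0.0885, 0.8, 0, 0, 0, 0, 40, -0.0885, 0.8, 0, 0, 0, 0, 40, -0.0885, 0.8, 0, 0, 0, 0, 40, -0.0885, 0.8, 0, 0, 0, 0, 40, -0.0885, 0.8, 0, 0, 0, 0, 40, -0.0885, 0.8, 0, 0, 0, 0, 40, 0, 0.8, 0, 0, 0, 0, 40, 0, 0, 0, 0, 0, 0, 40, 0, 0, 0, 0, 0, 0, 40, 0, 0, 0, 0, 0, 0, 40])

```text
t: 12.85
tool_pos: [0.5934, 0.2133, 0.2005]
tool_rot: [-0.001, -3.14, 0.001]
contact_force: [-0.9, 0.2, -2.0]
opening: 0.042
grip_force: 61.5
```

Run:
```python
from h import *
w=eyes.get_image("wrist");save("wr3",w["image"])
for k,c,z in (("R",(.595,.214),.09),("Y",(.594,.303),.09),("G",(.505,.302),.09),("B",(.505,.212),.09),("stem",(.5515,.1137),.093),("cap",(.595,.213),.25)):
    print(k,topcirc(w,c,.03,z-.003,z+.005))
```

```text
R None
Y (570, array([592.8, 302.5,  90.5]), array([593.6, 303. ]), 593.6, 303.3, 13.3)
G (730, array([503.7, 301.4,  90.5]), array([503.8, 302.2]), 503.8, 302.2, 13.3)
B (713, array([504.7, 212.8,  90.5]), array([504.9, 212.7]), 504.7, 212.6, 13.3)
stem (292, array([550.5, 113.7,  92.9]), array([550.6, 113.5]), 550.6, 114.3, 10.9)
cap (6136, array([591. , 212.6, 248.1]), array([592.2, 213.1]), 588.0, 213.1, 27.7)
```

View pics/wr3.png

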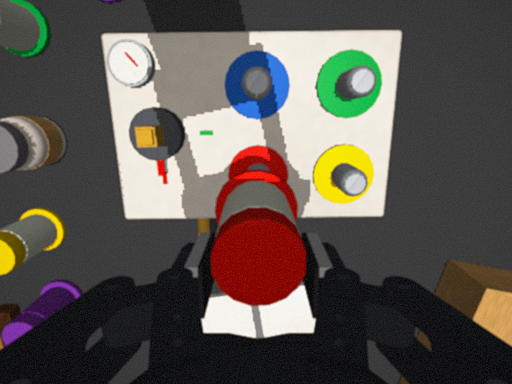

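The view shows the held red cartridge (258,255) nearly over the red disc (258,165). Next I'll measure the cap against the port.

```bash
cat >> h.py <<'E'
def cap(w,c):
    """centre of a held cap's top from the wrist camera"""
    from scipy import stats
    H=hsv(w);h=H[...,0].astype(int);C=cloud(w);lo,hi=HUE[c];tz=ctrl.get_obs()["tool_pos"]
    m=(((h>=lo)&(h<=hi))|((c=="red")&(h>174)))&(H[...,1]>140)&(np.abs(C[...,2]-tz[2]-.046)<.012)&(np.hypot(C[...,0]-tz[0],C[...,1]-tz[1])<.04)
    P=C[m];top=np.percentile(P[:,2],90);P=P[P[:,2]>top-.003]
    (x,y),r=cv2.minEnclosingCircle((P[:,:2]*1000).astype(np.float32))
    print(len(P),"top",top.round(4),"c",round(x,1),round(y,1),round(r,1),"bbox",((P.min(0)+P.max(0))*500).round(1)[:2],"tcp",tz.round(4))
E
python3 - <<'E'
from h import *
cap(eyes.get_image("wrist"),"red")
E
```

```text
6642 top 0.2487 c 591.4 213.2 23.1 bbox [591.9 213.3] tcp [0.5937 0.2132 0.2011]
```

Request:
jog_arm(commands=[-0.042, 0.005, 0.5, 0, 0, 0, 40, 0, 0, 0.5, 0, 0, 0, 40, 0, 0, 0.2, 0, 0, 0, 40, 0, 0, 0.12, 0, 0, 0, 40, 0, 0, 0.12, 0, 0, 0, 40, 0, 0, 0.12, 0, 0, 0, 40, 0, 0, 0, 0, 0, 0, 40, 0, 0, 0, 0, 0, 0, 40])

```text
t: 13.95
tool_pos: [0.5966, 0.2147, 0.1081]
tool_rot: [-0.001, 3.141, 0.0]
contact_force: [-0.1, -0.0, -1.6]
opening: 0.0421
grip_force: 61.6
```

Request:
jog_arm(commands=[0, 0, 0.15, 0, 0, 0, 40, 0, 0, 0.12, 0, 0, 0, 40, 0, 0, 0.08, 0, 0, 0, 40, 0, 0, 0.04, 0, 0, 0, 40, 0, 0, 0, 0, 0, 0, 40, 0, 0, 0, 0, 0, 0, 40])

```text
t: 14.7
tool_pos: [0.5966, 0.2146, 0.0847]
tool_rot: [-0.001, 3.141, 0.0]
contact_force: [-0.4, -0.8, 0.3]
opening: 0.0421
grip_force: 61.6
```

Request:
jog_arm(commands=[0, 0, 0.05, 0, 0, 0, 40, 0, 0, 0, 0, 0, 0, 40, 0, 0, 0, 0, 0, 0, 40])

```text
t: 15.08
tool_pos: [0.5971, 0.2145, 0.0846]
tool_rot: [-0.001, 3.14, -0.0]
contact_force: [-6.2, -4.4, 12.5]
opening: 0.0417
grip_force: 63.1
```

Request:
jog_arm(commands=[0, 0, 0, 0, 0, 0, 85, 0, 0, 0, 0, 0, 0, 85, 0, 0, 0, 0, 0, 0, 85, 0, 0, -0.3, 0, 0, 0, 85, 0, 0, -0.6, 0, 0, 0, 85, 0, 0, -0.7, 0, 0, 0, 85, 0, 0, -0.6, 0, 0, 0, 85, 0.424, -0.702, 0, 0, 0, 0, 85, 0.424, -0.702, 0, 0, 0, 0, 85, 0.424, -0.702, 0, 0, 0, 0, 85, 0.424, -0.702, 0, 0, 0, 0, 85, 0.424, -0.702, 0, 0, 0, 0, 85, 0.424, -0.702, 0, 0, 0, 0, 85, 0, 0, 0, 0, 0, 0, 85, 0, 0, 0, 0, 0, 0, 85, 0, 0, 0, 0, 0, 0, 85])

```text
t: 17.08
tool_pos: [0.4443, -0.0375, 0.2137]
tool_rot: [-0.003, 3.141, 0.0]
contact_force: [-0.1, -0.1, 0.9]
opening: 0.085
grip_force: 0.0
```

```bash
cat > chk.py <<'E'
from h import *
import sys
w=eyes.get_image("wrist");t=eyes.get_image("top")
save(sys.argv[1],np.vstack([w["image"],t["image"]]))
for n,im,dz in (("w",w,0),("t",t,.001)):
  for c in ("red","yellow","green","blue"):
    for zl,zh in ((.072,.09),(.12,.14)):
      for o in blobs(im,c,zl,zh,60):
        if abs(o[2][0])<1 and abs(o[2][1])<.5: print(n,c,topcirc(im,o[2][:2],.03,(zl+zh)/2-.004,(zl+zh)/2+.006))
E
python3 chk.py c1
```

```text
w green (1428, array([443.3, -38.1,  80.4]), array([443.9, -38.3]), 443.9, -38.1, 21.8)
t red (170, array([595.9, 213.6, 132.1]), array([596.4, 214. ]), 596.6, 215.2, 22.5)
t yellow (152, array([673.2, -58.1,  81.8]), array([672.7, -57.4]), 673.2, -58.4, 21.9)
t blue (161, array([ 676.5, -183.5,   81.4]), array([ 676.7, -183.2]), 676.7, -183.3, 22.0)
```

Request:
jog_arm(commands=[0, -0.01, 0.5, 0, 0, 0, 85, 0, 0, 0.8, 0, 0, 0, 85, 0, 0, 0.8, 0, 0, 0, 85, 0, 0, 0.6, 0, 0, 0, 85, 0, 0, 0.31, 0, 0, 0, 85, 0, 0, 0, 0, 0, 0, 85, 0, 0, 0, 0, 0, 0, 40, 0, 0, 0, 0, 0, 0, 40, 0, 0, 0, 0, 0, 0, 40, 0, 0, 0, 0, 0, 0, 40, 0, 0, 0, 0, 0, 0, 40])

```text
t: 18.55
tool_pos: [0.4453, -0.0391, 0.0345]
tool_rot: [-0.001, 3.138, -0.001]
contact_force: [-0.0, -0.1, 5.6]
opening: 0.0417
grip_force: 61.2
```

Request:
jog_arm(commands=[0, 0, -0.4, 0, 0, 0, 40, 0, 0, -0.8, 0, 0, 0, 40, 0, 0, -0.8, 0, 0, 0, 40, 0, 0, -0.77, 0, 0, 0, 40, -0.125, 0.711, 0, 0, 0, 0, 40, -0.125, 0.711, 0, 0, 0, 0, 40, -0.125, 0.711, 0, 0, 0, 0, 40, -0.125, 0.711, 0, 0, 0, 0, 40, -0.125, 0.711, 0, 0, 0, 0, 40, -0.125, 0.711, 0, 0, 0, 0, 40, -0.125, 0.711, 0, 0, 0, 0, 40, -0.125, 0.711, 0, 0, 0, 0, 40, 0, 0, 0, 0, 0, 0, 40, 0, 0, 0, 0, 0, 0, 40, 0, 0, 0, 0, 0, 0, 40])

```text
t: 20.42
tool_pos: [0.5034, 0.3014, 0.1987]
tool_rot: [-0.001, -3.141, 0.001]
contact_force: [0.5, -0.3, -1.7]
opening: 0.0417
grip_force: 61.6
```

Run:
```python
from h import *
cap(eyes.get_image("wrist"),"green")
```

```text
6587 top 0.2453 c 502.4 296.1 28.5 bbox [501.9 295.5] tcp [0.5035 0.3014 0.1988]
```

Request:
jog_arm(commands=[-0.035, 0.028, 0.5, 0, 0, 0, 40, 0, 0, 0.5, 0, 0, 0, 40, 0, 0, 0.15, 0, 0, 0, 40, 0, 0, 0.12, 0, 0, 0, 40, 0, 0, 0.12, 0, 0, 0, 40, 0, 0, 0.12, 0, 0, 0, 40, 0, 0, 0, 0, 0, 0, 40, 0, 0, 0, 0, 0, 0, 40])

```text
t: 21.48
tool_pos: [0.5053, 0.3034, 0.1075]
tool_rot: [0.001, -3.141, 0.003]
contact_force: [-1.3, -5.4, -2.8]
opening: 0.042
grip_force: 61.7
```

Request:
jog_arm(commands=[0, -0.018, 0.12, 0, 0, 0, 40, 0, 0, 0.12, 0, 0, 0, 40, 0, 0, 0.1, 0, 0, 0, 40, 0, 0, 0.05, 0, 0, 0, 40, 0, 0, 0.02, 0, 0, 0, 40, 0, 0, 0, 0, 0, 0, 40, 0, 0, 0, 0, 0, 0, 40])

```text
t: 22.35
tool_pos: [0.5055, 0.3033, 0.0856]
tool_rot: [0.001, -3.141, 0.0]
contact_force: [-5.7, -4.9, 10.8]
opening: 0.0419
grip_force: 63.1
```

Request:
jog_arm(commands=[0, 0, 0, 0, 0, 0, 85, 0, 0, 0, 0, 0, 0, 85, 0, 0, 0, 0, 0, 0, 85, 0, 0, -0.3, 0, 0, 0, 85, 0, 0, -0.6, 0, 0, 0, 85, 0, 0, -0.7, 0, 0, 0, 85, 0, 0, -0.6, 0, 0, 0, 85, -0.347, -0.7525, 0, 0, 0, 0, 85, -0.347, -0.7525, 0, 0, 0, 0, 85, -0.347, -0.7525, 0, 0, 0, 0, 85, -0.347, -0.7525, 0, 0, 0, 0, 85, -0.347, -0.7525, 0, 0, 0, 0, 85, -0.347, -0.7525, 0, 0, 0, 0, 85, -0.347, -0.7525, 0, 0, 0, 0, 85, -0.347, -0.7525, 0, 0, 0, 0, 85, 0, 0, 0, 0, 0, 0, 85, 0, 0, 0, 0, 0, 0, 85])

```text
t: 24.48
tool_pos: [0.6726, -0.0578, 0.2166]
tool_rot: [-0.001, 3.141, 0.001]
contact_force: [-0.3, 0.7, 0.1]
opening: 0.085
grip_force: 0.0
```

```bash
python3 chk.py c2
```

```text
w yellow (1398, array([672.1, -59.1,  80.4]), array([672.3, -59. ]), 672.7, -59.0, 21.8)
w yellow (1191, array([674.9, -58.2,  80.5]), array([675.9, -59. ]), 673.1, -59.0, 21.8)
w blue (1415, array([ 675.4, -183.8,   80.3]), array([ 675.6, -184.2]), 675.7, -184.6, 22.1)
t red (165, array([596.5, 214.4, 132.3]), array([596.1, 213.8]), 596.3, 214.0, 21.9)
t green (168, array([505. , 303.7, 132. ]), array([505. , 304.2]), 505.2, 304.9, 22.1)
t blue (155, array([ 676.7, -183.3,   81.9]), array([ 676.9, -183.2]), 676.9, -183.5, 21.8)
```

Request:
jog_arm(commands=[0, -0.012, 0.5, 0, 0, 0, 85, 0, 0, 0.8, 0, 0, 0, 85, 0, 0, 0.8, 0, 0, 0, 85, 0, 0, 0.6, 0, 0, 0, 85, 0, 0, 0.33, 0, 0, 0, 85, 0, 0, 0, 0, 0, 0, 85, 0, 0, 0, 0, 0, 0, 40, 0, 0, 0, 0, 0, 0, 40, 0, 0, 0, 0, 0, 0, 40, 0, 0, 0, 0, 0, 0, 40, 0, 0, 0, 0, 0, 0, 40])

```text
t: 25.95
tool_pos: [0.6741, -0.0592, 0.0365]
tool_rot: [-0.001, 3.138, -0.001]
contact_force: [-0.9, -0.3, 6.3]
opening: 0.0419
grip_force: 60.6
```

Request:
jog_arm(commands=[0, 0, -0.4, 0, 0, 0, 40, 0, 0, -0.8, 0, 0, 0, 40, 0, 0, -0.8, 0, 0, 0, 40, 0, 0, -0.83, 0, 0, 0, 40, 0.164, 0.756, 0, 0, 0, 0, 40, 0.164, 0.756, 0, 0, 0, 0, 40, 0.164, 0.756, 0, 0, 0, 0, 40, 0.164, 0.756, 0, 0, 0, 0, 40, 0.164, 0.756, 0, 0, 0, 0, 40, 0.164, 0.756, 0, 0, 0, 0, 40, 0.164, 0.756, 0, 0, 0, 0, 40, 0.164, 0.756, 0, 0, 0, 0, 40, 0, 0, 0, 0, 0, 0, 40, 0, 0, 0, 0, 0, 0, 40, 0, 0, 0, 0, 0, 0, 40])

```text
t: 27.82
tool_pos: [0.5938, 0.303, 0.2036]
tool_rot: [-0.001, -3.141, 0.001]
contact_force: [0.8, -0.8, -1.2]
opening: 0.0416
grip_force: 61.4
```

Run:
```python
from h import *
cap(eyes.get_image("wrist"),"yellow")
```

```text
2471 top 0.2483 c 591.9 303.6 22.8 bbox [591.5 303.4] tcp [0.5939 0.3029 0.2036]
```

Request:
jog_arm(commands=[-0.028, 0.01, 0.5, 0, 0, 0, 40, 0, 0, 0.5, 0, 0, 0, 40, 0, 0, 0.2, 0, 0, 0, 40, 0, 0, 0.12, 0, 0, 0, 40, 0, 0, 0.12, 0, 0, 0, 40, 0, 0, 0.12, 0, 0, 0, 40, 0, 0, 0, 0, 0, 0, 40, 0, 0, 0, 0, 0, 0, 40])

```text
t: 28.88
tool_pos: [0.5953, 0.3048, 0.1105]
tool_rot: [-0.001, 3.141, 0.0]
contact_force: [-0.3, -0.8, -2.0]
opening: 0.0418
grip_force: 61.4
```

Request:
jog_arm(commands=[0, -0.005, 0.12, 0, 0, 0, 40, 0, 0, 0.12, 0, 0, 0, 40, 0, 0, 0.1, 0, 0, 0, 40, 0, 0, 0.05, 0, 0, 0, 40, 0, 0, 0.04, 0, 0, 0, 40, 0, 0, 0, 0, 0, 0, 40, 0, 0, 0, 0, 0, 0, 40])

```text
t: 29.75
tool_pos: [0.5961, 0.3044, 0.0877]
tool_rot: [-0.001, 3.14, -0.0]
contact_force: [-4.7, -4.0, 10.3]
opening: 0.0418
grip_force: 62.6
```

Request:
jog_arm(commands=[0, 0, 0, 0, 0, 0, 72, 0, 0, 0, 0, 0, 0, 72, 0, 0, 0, 0, 0, 0, 72, 0, 0, -0.3, 0, 0, 0, 72, 0, 0, -0.6, 0, 0, 0, 72, 0, 0, -0.7, 0, 0, 0, 72, 0, 0, -0.6, 0, 0, 0, 72, -0.12, -0.74, 0, 0, 0, 0, 85, -0.12, -0.74, 0, 0, 0, 0, 85, -0.12, -0.74, 0, 0, 0, 0, 85, -0.12, -0.74, 0, 0, 0, 0, 85, -0.12, -0.74, 0, 0, 0, 0, 85, -0.12, -0.74, 0, 0, 0, 0, 85, -0.12, -0.74, 0, 0, 0, 0, 85, -0.12, -0.74, 0, 0, 0, 0, 85, -0.12, -0.74, 0, 0, 0, 0, 85, -0.12, -0.74, 0, 0, 0, 0, 85, -0.12, -0.74, 0, 0, 0, 0, 85, 0, 0, 0, 0, 0, 0, 85, 0, 0, 0, 0, 0, 0, 85])

```text
t: 32.25
tool_pos: [0.6749, -0.1836, 0.2172]
tool_rot: [-0.001, 3.141, 0.0]
contact_force: [-0.0, 1.0, -0.6]
opening: 0.0854
grip_force: 0.0
```

```bash
python3 chk.py c3
```

```text
w blue (1393, array([ 675.4, -184.7,   80.4]), array([ 675.8, -184.4]), 676.2, -184.6, 22.0)
t red (169, array([596.4, 213.6, 132.1]), array([596.5, 214.1]), 596.6, 214.0, 22.2)
t yellow (168, array([594.3, 304.2, 132.2]), array([595.1, 304.1]), 595.4, 303.8, 22.3)
t green (174, array([505.1, 303.7, 132.4]), array([505. , 302.9]), 504.8, 304.1, 22.4)
```

Request:
jog_arm(commands=[-0.01, -0.012, 0.5, 0, 0, 0, 85, 0, 0, 0.8, 0, 0, 0, 85, 0, 0, 0.8, 0, 0, 0, 85, 0, 0, 0.6, 0, 0, 0, 85, 0, 0, 0.33, 0, 0, 0, 85, 0, 0, 0, 0, 0, 0, 85, 0, 0, 0, 0, 0, 0, 40, 0, 0, 0, 0, 0, 0, 40, 0, 0, 0, 0, 0, 0, 40, 0, 0, 0, 0, 0, 0, 40, 0, 0, 0, 0, 0, 0, 40])

```text
t: 33.72
tool_pos: [0.677, -0.1854, 0.0372]
tool_rot: [-0.001, 3.138, -0.002]
contact_force: [-0.3, -0.4, 5.8]
opening: 0.0417
grip_force: 61.0
```

Request:
jog_arm(commands=[0, 0, -0.4, 0, 0, 0, 40, 0, 0, -0.8, 0, 0, 0, 40, 0, 0, -0.8, 0, 0, 0, 40, 0, 0, -0.83, 0, 0, 0, 40, 0.3163, 0.7386, 0, 0, 0, 0, 40, 0.3163, 0.7386, 0, 0, 0, 0, 40, 0.3163, 0.7386, 0, 0, 0, 0, 40, 0.3163, 0.7386, 0, 0, 0, 0, 40, 0.3163, 0.7386, 0, 0, 0, 0, 40, 0.3163, 0.7386, 0, 0, 0, 0, 40, 0.3163, 0.7386, 0, 0, 0, 0, 40, 0.3163, 0.7386, 0, 0, 0, 0, 40, 0.3163, 0.7386, 0, 0, 0, 0, 40, 0, 0, 0, 0, 0, 0, 40, 0, 0, 0, 0, 0, 0, 40, 0, 0, 0, 0, 0, 0, 40])

```text
t: 35.72
tool_pos: [0.5047, 0.2131, 0.2046]
tool_rot: [0.001, 3.141, -0.0]
contact_force: [0.3, -0.5, -0.8]
opening: 0.0417
grip_force: 61.3
```

Run:
```python
from h import *
cap(eyes.get_image("wrist"),"blue")
```

```text
6279 top 0.2485 c 497.5 213.8 33.0 bbox [502.9 213.8] tcp [0.5047 0.213  0.2045]
```

Request:
jog_arm(commands=[-0.025, 0.003, 0.5, 0, 0, 0, 40, 0, 0, 0.5, 0, 0, 0, 40, 0, 0, 0.2, 0, 0, 0, 40, 0, 0, 0.12, 0, 0, 0, 40, 0, 0, 0.12, 0, 0, 0, 40, 0, 0, 0.12, 0, 0, 0, 40, 0, 0, 0, 0, 0, 0, 40, 0, 0, 0, 0, 0, 0, 40])

```text
t: 36.78
tool_pos: [0.5055, 0.2138, 0.1104]
tool_rot: [0.001, -3.141, 0.002]
contact_force: [0.0, -2.7, -2.7]
opening: 0.0417
grip_force: 61.2
```

Request:
jog_arm(commands=[0, -0.008, 0.12, 0, 0, 0, 40, 0, 0, 0.12, 0, 0, 0, 40, 0, 0, 0.1, 0, 0, 0, 40, 0, 0, 0.05, 0, 0, 0, 40, 0, 0, 0.03, 0, 0, 0, 40, 0, 0, 0, 0, 0, 0, 40, 0, 0, 0, 0, 0, 0, 40])

```text
t: 37.65
tool_pos: [0.5062, 0.2137, 0.0884]
tool_rot: [-0.001, 3.141, -0.001]
contact_force: [-7.5, -5.6, 13.9]
opening: 0.0414
grip_force: 63.0
```

Request:
jog_arm(commands=[0, 0, 0, 0, 0, 0, 72, 0, 0, 0, 0, 0, 0, 72, 0, 0, 0, 0, 0, 0, 72, 0, 0, -0.3, 0, 0, 0, 72, 0, 0, -0.6, 0, 0, 0, 72, 0, 0, -0.7, 0, 0, 0, 72, 0, 0, -0.6, 0, 0, 0, 72, 0.122, -0.742, 0, 0, 0, 0, 85, 0.122, -0.742, 0, 0, 0, 0, 85, 0.122, -0.742, 0, 0, 0, 0, 85, 0.122, -0.742, 0, 0, 0, 0, 85, 0.122, -0.742, 0, 0, 0, 0, 85, 0.122, -0.742, 0, 0, 0, 0, 85, 0.122, -0.742, 0, 0, 0, 0, 85, 0.122, -0.742, 0, 0, 0, 0, 85, 0.122, -0.742, 0, 0, 0, 0, 85, 0, 0, 0, 0, 0, 0, 85, 0, 0, 0, 0, 0, 0, 85])

```text
t: 39.9
tool_pos: [0.4404, -0.1866, 0.2183]
tool_rot: [-0.001, 3.141, 0.0]
contact_force: [0.8, 0.8, 0.9]
opening: 0.0847
grip_force: 0.0
```

```bash
python3 chk.py c4
python3 - <<'E'
from h import *
for n in ("wrist","top","side"):
    im=eyes.get_image(n);H=hsv(im);C=cloud(im)
    m=(H[...,0]>=8)&(H[...,0]<=20)&(H[...,1]>140)&(C[...,2]>.066)&(C[...,2]<.075)&(np.hypot(C[...,0]-.416,C[...,1]+.187)<.07)
    P=C[m]; print(n,len(P),P[:,2].mean(),cv2.minAreaRect((P[:,:2]*1000).astype(np.float32)),(P.mean(0)*1000).round(1))
    c=P[:,:2]-P[:,:2].mean(0);v=np.linalg.svd(c,full_matrices=0)[2][0];print(np.degrees(np.arctan2(v[1],v[0])))
E
```

```text
t red (175, array([596.3, 214. , 132.2]), array([596.5, 213.9]), 596.6, 214.4, 22.0)
t yellow (165, array([594.8, 303.5, 132.3]), array([595.1, 304.7]), 595.3, 304.0, 22.5)
t green (180, array([504.8, 303.9, 132. ]), array([504.9, 303.8]), 504.9, 304.8, 22.0)
t blue (172, array([505.8, 214.2, 132.2]), array([506.1, 214.1]), 505.8, 214.4, 21.8)
wrist 846 0.07024152228583905 ((416.31982421875, -187.68731689453125), (14.207406997680664, 71.50324249267578), 16.65245246887207) [ 416.1 -188.9   70.2]
106.37549064174031
top 20 0.07123873175815584 ((421.1330261230469, -201.73292541503906), (10.329145431518555, 18.710649490356445), 12.870159149169922) [ 420.4 -202.5   71.2]
112.94775438240646
side 71 0.069341224455679 ((417.3428039550781, -188.4498291015625), (17.307510375976562, 72.89053344726562), 16.752626419067383) [ 420.  -196.2   69.3]
-75.60147133125342
```

View pics/c4.png

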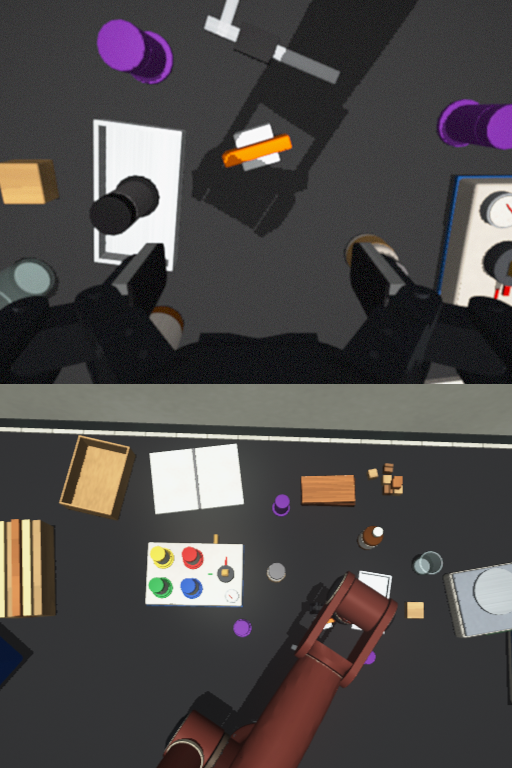

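All four coloured cartridges are home in the top view (161,557 / 192,557 / 159,588 / 191,588 of the stack). The handle is at (257,150) in the wrist view, with its fin line at 106.6° yaw. I'll turn the tool to match.

Request:
jog_arm(commands=[0.402, -0.018, 0, 0, 0, 0.985, 60, 0, 0, 0, 0, 0, 0.985, 60, 0, 0, 0, 0, 0, 0.985, 60, 0, 0, 0, 0, 0, 0.985, 60, 0, 0, 0, 0, 0, 0.985, 60, 0, 0, 0, 0, 0, 0.985, 60, 0, 0, 0, 0, 0, 0.985, 60, 0, 0, 0, 0, 0, 0.985, 60, 0, 0, 0, 0, 0, 0.985, 60, 0, 0, 0, 0, 0, 0.985, 60, 0, 0, 0, 0, 0, 0.985, 60, 0, 0, 0, 0, 0, 0.985, 60, 0, 0, 0, 0, 0, 0.98, 60, 0, 0, 0.7, 0, 0, 0, 60, 0, 0, 0.7, 0, 0, 0, 60, 0, 0, 0.4, 0, 0, 0, 60, 0, 0, 0, 0, 0, 0, 60, 0, 0, 0, 0, 0, 0, 60])

```text
t: 42.4
tool_pos: [0.4169, -0.1882, 0.1109]
tool_rot: [1.873, 2.52, 0.0]
contact_force: [-0.7, -0.3, 0.6]
opening: 0.0602
grip_force: 0.0
```

```bash
cat > hd.py <<'E'
from h import *
from scipy.spatial.transform import Rotation as R
o=ctrl.get_obs();M=R.from_rotvec(o["tool_rot"]).as_matrix()
print("tcp",o["tool_pos"].round(4),"q",o["q"].round(2),"tool y yaw",np.degrees(np.arctan2(M[1,1],M[0,1])).round(2),"tilt",M[2].round(4))
im=eyes.get_image("wrist");H=hsv(im);C=cloud(im);zc=.0705 if 1 else 0
m=(H[...,0]>=6)&(H[...,0]<=20)&(H[...,1]>140)&(C[...,2]>.066)&(C[...,2]<.075)&(np.hypot(C[...,0]-.416,C[...,1]+.187)<.07)
P=C[m]; print(len(P),cv2.minAreaRect((P[:,:2]*1000).astype(np.float32)))
import sys
if len(sys.argv)>1: save(sys.argv[1],im["image"])
E
python3 hd.py h1
```

```text
tcp [ 0.4169 -0.1882  0.1109] q [-0.59 -0.29  2.09  0.    1.35 -0.88] tool y yaw 16.74 tilt [-0.0015  0.0013 -1.    ]
1476 ((415.9610595703125, -188.1813507080078), (13.455798149108887, 71.28984832763672), 16.524993896484375)
```

Request:
jog_arm(commands=[0, -0.012, 0.5, 0, 0, 0, 60, 0, 0, 0.4, 0, 0, 0, 60, 0, 0, 0.18, 0, 0, 0, 60, 0, 0, 0, 0, 0, 0, 60, 0, 0, 0, 0, 0, 0, 60, 0, 0, 0, 0, 0, 0, 10, 0, 0, 0, 0, 0, 0, 10, 0, 0, 0, 0, 0, 0, 10, 0, 0, 0, 0, 0, 0, 10, 0, 0, 0, 0, 0, 0, 10, 0, 0, 0, 0, 0, 0, 10, 0, 0, 0, 0, 0, 0, 10], newtons=80)

```text
t: 43.95
tool_pos: [0.4153, -0.1883, 0.0447]
tool_rot: [-1.875, -2.52, 0.0]
contact_force: [0.7, -0.6, 0.5]
opening: 0.01
grip_force: 0.0
```

Run:
```python
from h import *
w=eyes.get_image("wrist");s=eyes.get_image("side")
save("m1",np.hstack([w["image"][:,:],cv2.resize(s["image"][200:350,200:350],(288,288))[:384] if 0 else np.vstack([cv2.resize(s["image"][200:340,200:340],(280,280)),np.zeros((104,280,3),np.uint8)])]))
```

```text
(no output)
```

View pics/m1.png

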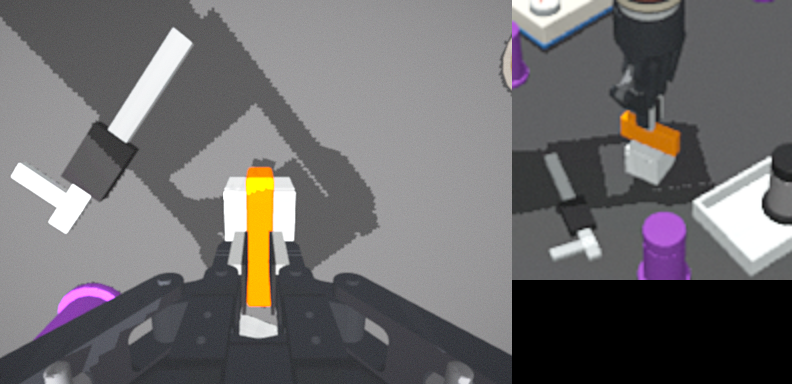

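The wrist view shows the fin between the pads at (260,240), but no grip force at the 10 mm opening. I'll close further.

Request:
jog_arm(commands=[0, 0, 0, 0, 0, 0, 0, 0, 0, 0, 0, 0, 0, 0, 0, 0, 0, 0, 0, 0, 0, 0, 0, 0, 0, 0, 0, 0], newtons=80)

```text
t: 44.55
tool_pos: [0.4153, -0.1883, 0.0447]
tool_rot: [1.875, 2.52, -0.0]
contact_force: [-0.7, -0.7, 0.0]
opening: -0.0001
grip_force: 0.0
```

Run:
```python
from h import *
w=eyes.get_image("wrist");s=eyes.get_image("side");print(ctrl.get_obs()["tool_pos"])
for n,im in (("w",w),("s",s)):
    H=hsv(im);C=cloud(im)
    m=(H[...,0]>=6)&(H[...,0]<=20)&(H[...,1]>140)&(np.hypot(C[...,0]-.416,C[...,1]+.187)<.09)
    P=C[m];print(n,len(P),P.min(0),P.max(0),np.percentile(P[:,2],[5,50,95]))
    z=P[:,2].max();Q=P[P[:,2]>.066];print(len(Q),cv2.minAreaRect((Q[:,:2]*1000).astype(np.float32)))
save("m2",np.hstack([w["image"],np.vstack([cv2.resize(s["image"][200:340,200:340],(280,280)),np.zeros((104,280,3),np.uint8)])]))
```

```text
[ 0.41530818 -0.18826324  0.04470231]
w 359 [ 0.39548628 -0.18194014 -0.00126834] [ 0.41882249 -0.123516    0.21584213] [0.0006644  0.06121961 0.0706044 ]
125 ((405.25262451171875, -151.88375854492188), (12.653312683105469, 59.911930084228516), 15.827970504760742)
s 361 [ 0.32888159 -0.25391099 -0.00371436] [ 0.44583104 -0.10348949  0.41905164] [0.04205927 0.06029197 0.07233026]
134 ((398.4851989746094, -206.4451446533203), (103.63904571533203, 103.25526428222656), 33.0489387512207)
```

View pics/m2.png

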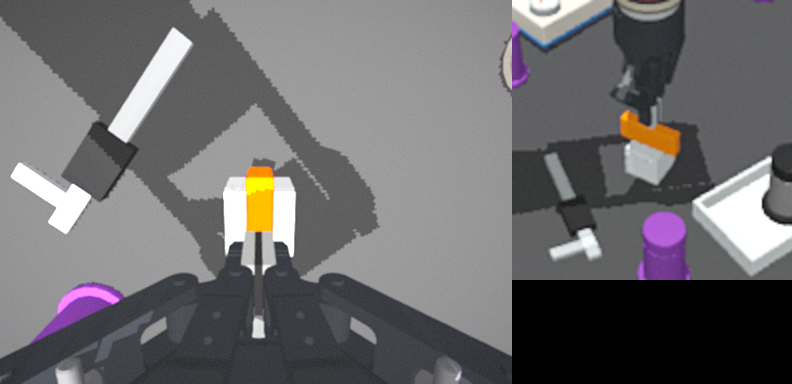

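The fin now lies farther toward +y, so the handle was knocked before I closed. I'll back off and remeasure.

Request:
jog_arm(commands=[0, 0, 0, 0, 0, 0, 30, 0, 0, 0, 0, 0, 0, 30, 0, 0, -0.4, 0, 0, 0, 40, 0, 0, -0.7, 0, 0, 0, 60, 0, 0, -0.7, 0, 0, 0, 60, 0, 0, 0, 0, 0, 0, 60, 0, 0, 0, 0, 0, 0, 60])

```text
t: 45.52
tool_pos: [0.4151, -0.1881, 0.1522]
tool_rot: [-1.875, -2.52, 0.0]
contact_force: [0.3, -0.2, -0.4]
opening: 0.06
grip_force: 0.0
```

```bash
sed -i 's/C\[...,0\]-.416,C\[...,1\]+.187)<.07/C[...,0]-.410,C[...,1]+.165)<.09/' hd.py; python3 hd.py h2
```

```text
tcp [ 0.4151 -0.1881  0.1522] q [-0.59 -0.34  2.05 -0.    1.43 -0.88] tool y yaw 16.7 tilt [ 4.e-04 -4.e-04 -1.e+00]
1024 ((416.3292541503906, -188.16714477539062), (13.161696434020996, 71.65135955810547), 16.436542510986328)
```

View pics/h2.png

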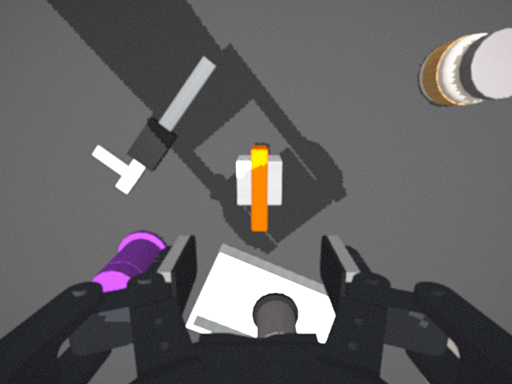

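Run:
```python
from h import *
w=eyes.get_image("wrist");C=cloud(w);t=ctrl.get_obs()["tool_pos"]
for u,v in ((190,240),(180,260),(172,290),(328,240),(340,262),(345,290)):
    print(u,v,((C[v,u]-t)*1000).round(1))
m=(np.hypot(C[...,0]-t[0],C[...,1]-t[1])<.07)&(C[...,2]>.085)&(C[...,2]<.3)
print(((np.percentile(C[m][:,2],[0,1,5,20])-t[2])*1000).round(1))
```

```text
190 240 [-32.2   1.9  44. ]
180 260 [-32.1   1.7  62.5]
172 290 [-31.1  -5.7  71.6]
328 240 [26.7 19.2 43.2]
340 262 [26.8 19.3 64. ]
345 290 [29.4 12.3 71.2]
[33.2 41.8 57.7 86.9]
```

Request:
jog_arm(commands=[0, 0.018, 0.6, 0, 0, 0, 50, 0, 0, 0.7, 0, 0, 0, 50, 0, 0, 0.5, 0, 0, 0, 50, 0, 0, 0.3, 0, 0, 0, 50, 0, 0, 0, 0, 0, 0, 50, 0, 0, 0, 0, 0, 0, 50])

```text
t: 46.38
tool_pos: [0.4164, -0.188, 0.0269]
tool_rot: [-1.875, -2.52, -0.0]
contact_force: [0.7, 0.5, -0.1]
opening: 0.0499
grip_force: 0.0
```

Request:
jog_arm(commands=[0, 0, 0, 0, 0, 0, 20, 0, 0, 0, 0, 0, 0, 20, 0, 0, 0, 0, 0, 0, 20, 0, 0, 0, 0, 0, 0, 8, 0, 0, 0, 0, 0, 0, 8, 0, 0, 0, 0, 0, 0, 8], newtons=60)

```text
t: 47.12
tool_pos: [0.4166, -0.1882, 0.0272]
tool_rot: [1.875, 2.52, -0.0]
contact_force: [-1.2, 0.7, 4.6]
opening: 0.0121
grip_force: 59.9
```

Request:
jog_arm(commands=[0, 0, -0.4, 0, 0, 0, 8, 0, 0, -0.8, 0, 0, 0, 8, 0, 0, -0.8, 0, 0, 0, 8, 0, 0, -0.88, 0, 0, 0, 8, 0, 0, 0, 0, 0, 0.97, 8, 0, 0, 0, 0, 0, 0.97, 8, 0, 0, 0, 0, 0, 0.97, 8, 0.727, 0.45, 0, 0, 0, 0, 8, 0.727, 0.45, 0, 0, 0, 0, 8, 0.727, 0.45, 0, 0, 0, 0, 8, 0.727, 0.45, 0, 0, 0, 0, 8, 0.727, 0.45, 0, 0, 0, 0, 8, 0, 0, 0, 0, 0, 0, 8, 0, 0, 0, 0, 0, 0, 8, 0, 0, 0, 0, 0, 0, 8])

```text
t: 49.0
tool_pos: [0.5507, 0.0294, 0.199]
tool_rot: [-2.222, -2.22, 0.001]
contact_force: [-0.1, 0.6, -0.9]
opening: 0.0126
grip_force: 59.4
```

```bash
cat > st.py <<'E'
from h import *
import sys
from scipy.spatial.transform import Rotation as R
o=ctrl.get_obs();M=R.from_rotvec(o["tool_rot"]).as_matrix()
print("tcp",o["tool_pos"].round(4),"y yaw",np.degrees(np.arctan2(M[1,1],M[0,1])).round(2))
w=eyes.get_image("wrist");C=cloud(w);H=hsv(w);save(sys.argv[1],w["image"])
d=np.hypot(C[...,0]-.551,C[...,1]-.114)
for zl,zh in ((.091,.096),(.0875,.096)):
    P=C[(d<.02)&(C[...,2]>zl)&(C[...,2]<zh)];print("stem",len(P),cv2.minAreaRect((P[:,:2]*1000).astype(np.float32)) if len(P)>4 else 0)
m=((H[...,0]<6)|(H[...,0]>174))&(H[...,1]>140)&(d<.07)&(C[...,2]<.08)&(C[...,2]>.04)
n,l,s,ce=cv2.connectedComponentsWithStats(m.astype(np.uint8))
for i in range(1,n):
    if s[i,4]>5:
        P=C[l==i];c=P.mean(0);print("red",len(P),c.round(4),"bearing",np.degrees(np.arctan2(c[1]-.1138,c[0]-.5506)).round(1),np.ptp(P,0).round(4),ce[i].round())
Q=C[(H[...,0]>=6)&(H[...,0]<=20)&(H[...,1]>140)&(np.abs(C[...,2]-o["tool_pos"][2]-.043)<.006)&(np.hypot(C[...,0]-o["tool_pos"][0],C[...,1]-o["tool_pos"][1])<.06)]
if len(Q)>5: print("fin",len(Q),Q[:,2].mean(),cv2.minAreaRect((Q[:,:2]*1000).astype(np.float32)))
E
python3 st.py st1
```

```text
tcp [0.5507 0.0294 0.199 ] y yaw -0.04
stem 273 ((550.3929443359375, 112.45794677734375), (12.932684898376465, 13.597729682922363), 89.98715209960938)
stem 457 ((550.4252319335938, 112.25507354736328), (17.280136108398438, 17.21232795715332), 0.06802567839622498)
red 166 [0.5878 0.1133 0.0564] bearing -0.7 [0.0276 0.0058 0.0228] [297.  90.]
red 6 [0.4854 0.098  0.0592] bearing -166.4 [0.0029 0.0019 0.0009] [190. 107.]
fin 4232 0.24204048607042275 ((550.3328247070312, 29.47922134399414), (71.70178985595703, 14.6134672164917), 89.97127532958984)
```

View pics/st1.png

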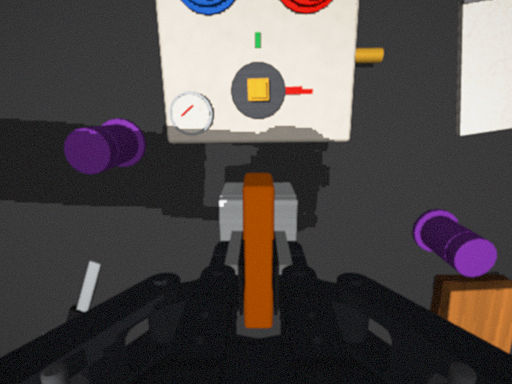

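The stem at (258,90) is square to the world axes with its pointer along +x, and the held fin is parallel to y, centred. I'll move over it and lower gently.

Request:
jog_arm(commands=[0.4, 0.01, 0, 0, 0, 0, 8, 0.6, 0, 0, 0, 0, 0, 8, 0.393, 0, 0, 0, 0, 0, 8, 0, 0, 0.5, 0, 0, 0, 8, 0, 0, 0.5, 0, 0, 0, 8, 0, 0, 0.2, 0, 0, 0, 8, 0, 0, 0, 0, 0, 0, 8, 0, 0, 0.06, 0, 0, 0, 8, 0, 0, 0.06, 0, 0, 0, 8, 0, 0, 0.06, 0, 0, 0, 8, 0, 0, 0, 0, 0, 0, 8, 0, 0, 0, 0, 0, 0, 8])

```text
t: 50.55
tool_pos: [0.5518, 0.1138, 0.1168]
tool_rot: [2.221, 2.222, 0.0]
contact_force: [0.8, -0.3, -1.2]
opening: 0.0127
grip_force: 59.3
```

Request:
jog_arm(commands=[0, 0, 0.06, 0, 0, 0, 8, 0, 0, 0.06, 0, 0, 0, 8, 0, 0, 0.06, 0, 0, 0, 8, 0, 0, 0, 0, 0, 0, 8, 0, 0, 0, 0, 0, 0, 8])

```text
t: 51.18
tool_pos: [0.5515, 0.1136, 0.1053]
tool_rot: [-2.221, -2.222, 0.001]
contact_force: [-0.3, -2.4, -4.0]
opening: 0.0121
grip_force: 59.3
```

Request:
jog_arm(commands=[-0.008, 0, 0.06, 0, 0, 0, 8, 0, 0, 0.06, 0, 0, 0, 8, 0, 0, 0.06, 0, 0, 0, 8, 0, 0, 0.04, 0, 0, 0, 8, 0, 0, 0.03, 0, 0, 0, 8, 0, 0, 0, 0, 0, 0, 8, 0, 0, 0, 0, 0, 0, 8])

```text
t: 52.05
tool_pos: [0.5517, 0.1134, 0.0923]
tool_rot: [-2.22, -2.222, 0.001]
contact_force: [-6.4, -1.6, 6.6]
opening: 0.0123
grip_force: 60.5
```

Request:
jog_arm(commands=[0, 0, 0.015, 0, 0, 0, 8, 0, 0, 0, 0, 0, 0, 8, 0, 0, 0, 0, 0, -0.5, 8, 0, 0, 0, 0, 0, -0.8, 8, 0, 0, 0, 0, 0, -0.8, 8, 0, 0, 0, 0, 0, -0.8, 8, 0, 0, 0, 0, 0, -0.8, 8, 0, 0, 0, 0, 0, 0, 8], newtons=110)

```text
t: 53.05
tool_pos: [0.5517, 0.1135, 0.0925]
tool_rot: [-1.773, -2.592, 0.001]
contact_force: [-9.5, -1.8, 11.9]
opening: 0.0107
grip_force: 108.7
```

Request:
jog_arm(commands=[0.004, -0.012, 0, 0, 0, -0.9, 8, 0, 0, 0, 0, 0, -0.9, 8, 0, 0, 0, 0, 0, -0.9, 8, 0, 0, 0, 0, 0, -0.9, 8, 0, 0, 0, 0, 0, -0.9, 8, 0, 0, 0, 0, 0, -0.9, 8, 0, 0, 0, 0, 0, -0.9, 8, 0, 0, 0, 0, 0, -0.9, 8, 0, 0, 0, 0, 0, -0.9, 8, 0, 0, 0, 0, 0, -0.9, 8, 0, 0, 0, 0, 0, 0, 8])

```text
t: 54.42
tool_pos: [0.5517, 0.1133, 0.0924]
tool_rot: [0.469, 3.105, 0.0]
contact_force: [-7.3, -2.5, 10.8]
opening: 0.0107
grip_force: 108.4
```

Request:
jog_arm(commands=[0, 0, 0, 0, 0, -0.9, 8, 0, 0, 0, 0, 0, -0.9, 8, 0, 0, 0, 0, 0, -0.9, 8, 0, 0, 0, 0, 0, -0.9, 8, 0, 0, 0, 0, 0, 0, 8, 0, 0, 0, 0, 0, 0, 8])

```text
t: 55.18
tool_pos: [0.5512, 0.1133, 0.0924]
tool_rot: [0.093, -3.14, -0.0]
contact_force: [-8.7, -2.9, 11.5]
opening: 0.011
grip_force: 108.6
```

Run:
```python
from h import *
from scipy.spatial.transform import Rotation as R
o=ctrl.get_obs();M=R.from_rotvec(o["tool_rot"]).as_matrix()
print("y yaw",np.degrees(np.arctan2(M[1,1],M[0,1])),o["wrist_torque"],o["contact_force"])
```

```text
y yaw 93.40377241958382 [-0.31166732  1.56396952 -0.09112276] [-8.68006942 -2.90555096 11.47633068]
```

Request:
jog_arm(commands=[0, 0, 0, 0, 0, -0.5, 8, 0, 0, 0, 0, 0, -0.3, 8, 0, 0, 0, 0, 0, 0, 8])

```text
t: 55.55
tool_pos: [0.5508, 0.1129, 0.0925]
tool_rot: [0.218, -3.133, 0.001]
contact_force: [-8.4, -3.1, 13.2]
opening: 0.0112
grip_force: 108.8
```

Run:
```python
from h import *
from scipy.spatial.transform import Rotation as R
o=ctrl.get_obs();M=R.from_rotvec(o["tool_rot"]).as_matrix()
print("y yaw",np.degrees(np.arctan2(M[1,1],M[0,1])),o["wrist_torque"],o["contact_force"])
```

```text
y yaw 97.95631654238187 [-0.51979924  1.80474354 -0.33364238] [-8.38621192 -3.07325829 13.16910896]
```

Request:
jog_arm(commands=[0, 0, 0, 0, 0, 0, 40, 0, 0, 0, 0, 0, 0, 40, 0, 0, 0, 0, 0, 0, 40, 0, 0, -0.3, 0, 0, 0, 40, 0, 0, -0.5, 0, 0, 0, 40, 0, 0, -0.7, 0, 0, 0, 60, 0, 0, -0.7, 0, 0, 0, 60, 0, 0, -0.6, 0, 0, 0, 60, 0, 0, 0, 0, 0, 0, 60, 0, 0, 0, 0, 0, 0, 60])

```text
t: 56.8
tool_pos: [0.5509, 0.1133, 0.258]
tool_rot: [-0.219, 3.134, 0.0]
contact_force: [-0.5, -0.2, -0.0]
opening: 0.0597
grip_force: 0.0
```

Run:
```python
from h import *
w=eyes.get_image("wrist");C=cloud(w);H=hsv(w);save("f1",w["image"])
d=np.hypot(C[...,0]-.551,C[...,1]-.114)
Q=C[(H[...,0]>=6)&(H[...,0]<=20)&(H[...,1]>140)&(d<.06)&(C[...,2]>.13)&(C[...,2]<.142)]
print("fin",len(Q),Q[:,2].mean(),cv2.minAreaRect((Q[:,:2]*1000).astype(np.float32)))
for k,c,z in (("R",(.595,.214),.131),("Y",(.594,.303),.131),("G",(.505,.302),.131),("B",(.505,.212),.131)): print(k,topcirc(w,c,.03,z-.003,z+.005))
```

```text
fin 947 0.13534470434682694 ((549.6661987304688, 112.65554809570312), (70.16178131103516, 13.156471252441406), 6.3027472496032715)
R (1037, array([590.9, 214.5, 131.5]), array([592.5, 213.5]), 595.1, 213.9, 22.0)
Y (1296, array([593. , 302.6, 131.5]), array([593.6, 303.7]), 593.9, 303.8, 22.3)
G (1632, array([503.6, 302.4, 131.5]), array([504. , 303.3]), 504.1, 303.3, 22.1)
B (1637, array([504.3, 212.8, 131.5]), array([504.5, 213.3]), 504.7, 213.5, 21.9)
```

View pics/f1.png

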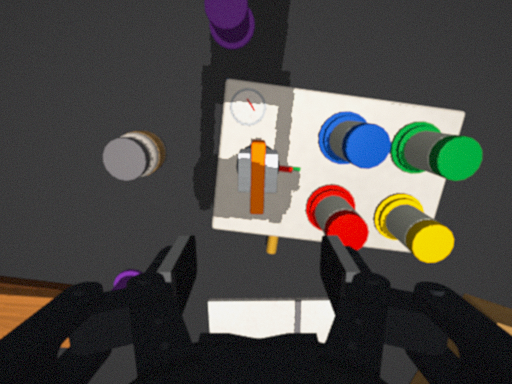

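The view shows the handle seated at (258,175), its pointer at the green mark (290,169), and all four cartridges home. Nothing is being touched, so I'm handing in.

Run:
```python
from h import *
t=eyes.get_image("top");print(topcirc(t,(.482,-.338),.03,.082,.09),topcirc(t,(.562,-.039),.03,.07,.08))
print(job.finish_job())
```

```text
(152, array([ 482.4, -337.9,   86. ]), array([ 483. , -338.5]), 482.4, -338.3, 21.7) (193, array([562.6, -39.2,  76.3]), array([562.9, -39.3]), 563.5, -39.2, 25.1)
the job is handed in; nothing more can be done
None
```

I handed the job in with the one spent cartridge upright in the tray, all four coloured cartridges home on their ports, and the handle seated with the valve turned to its open stop; no verdict came back.

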